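# Hang the crested ridge tile on the drying carriage and slide it under the hood

## Robot

A 6-joint arm with a two-finger parallel gripper is mounted at the origin on the work surface. World frame = base frame: x ahead of the robot, y to its left, z up, the work surface at z = 0. Lengths are in m, angles in rad, forces in N, time in s.
With the tool pointing down it reaches from about 0.425 to 0.95 m from the base axis. Payload 3.5 kg.
Tool frame: the origin (TCP) lies between the finger pads; the fingertips stand 19 mm ahead of it and the grasp point (between the pads) is the TCP; z points along the fingers, y is the line along which they close (so a half turn about z gives the same grasp; the last joint's range is limited). The gripper opens to 85 mm and grips with 20 to 120 N. Pads are 22 mm wide; open, the fingers measure 114 mm over their backs; the gripper's body (76 mm by 85 mm) begins 54 mm behind the grasp point. The pads swing forward as they close: fully open they stand 13 mm farther back than shut.
Start: joints at [-1.339, 0.286, 1.577, -0, 1.279, -0.15], TCP at [0.252, -0.626, 0.25] pointing down, gripper open.
Joint ranges: [-2.77, 2.77], [-0.9, 2.22], [0.21, 2.48], [-1.53, 4.67], [0.24, 2.81], [-2.84, 2.84]. Speed limits (rad/s): [2.79, 2.79, 3.14, 3.14, 3.14, 3.14].

## Interface

Orientations are given as a unit quaternion [x, y, z, w].
In Python, from plant import monitor, eyes, ctrl gives the robot as it stands.
- The arm moves only by the shell command python3 -m handwheel 'ROWS' [FORCE]. ROWS is JSON, a list of rows, each a list of 7 numbers: the shift along the tool's x, y, z in units of 40 cm (1.0 is 40 cm), then the turn, a rotation vector about the tool's x, y, z in units of pi rad (1.0 is pi rad), then the opening, from -1 (shut) to 1 (fully open). A call has 1 to 12 rows; each row is the pose to reach, as a shift and turn from the pose commanded when the call began, along the tool's axes at that moment, turning the shorter way round; what a row does not reach only later rows make up. A row lasts 1/8 s, in which the tool goes at most 62.5 mm and 10.7 degrees, less where a joint would pass 70% of its speed; a pose out of reach is approached as far as the arm can. A call with a number of a shift or a turn outside -1 to 1 is refused whole. A call with a gripper value outside its range is refused whole. The fingers move at their own pace and stop on an object; FORCE is the grip in N (left out, the last holds). Time passes only in rows, so rows that repeat a pose let the fingers close. It gives the time, the measured TCP pose, the force, the opening and the grip force at its end, in the units of the state.
- monitor.get_state(): the state, without advancing time (a new reading comes with each control period).
- eyes.read_camera(name): name is "scene" or "top" or "wrist"; returns the picture (420x560x3 uint8, red, green, blue); there is no depth.
- eyes.camera_params(name): a dict with "K" (3x3 intrinsics, pixels), "R" (3x3) and "t" (3): a world point X has camera coordinates R X + t. Camera axes: x right, y down, z forward; pixel columns grow to the right and rows downward; lengths in m; the calibration is good to about 2 mm. The wrist camera is an equidistant fisheye: a pixel r from the principal point sees the ray r / f radians off the axis. A picture is of the moment at which its call begins: read the wrist's pose just before it. camera_params takes no time and is no camera call; for the wrist camera it gives the pose at the moment of the call.
- ctrl.sign_off(): hands the job in; it is judged then, once.
The state is a dict: "time": time; "qpos": joint angles; "dq": joint speeds; "joint_efforts": joint torques, N m; "eef_pos": TCP position; "tcp_rot": TCP orientation; "contact_force": force on the tool from outside, world axes, zero at the start; "wrist_torque": the same for the moment, N m; "opening": opening from 0.0 (shut) to 1.0 (fully open); "finger_force": force on a finger pad.
Only numpy, scipy, OpenCV 4.12 (cv2) and the standard library are available. Lean on these libraries where they do the work, as an engineer would, in place of code of your own. Each camera call takes 0.05 s, during which the arm holds its last target. There are 200 camera calls.

## Task

Drape the crested ridge tile astride the carriage's bar, about centred along it and without dropping it, while the carriage is still at its loading end, and let go of it. Then slide the loaded carriage along its rails until it clicks into the detent under the drying hood, with the tile still hanging upright on the bar. Leave the other pottery and tools where they are.

Things in the scene. Friction and masses are not known exactly. Their poses are not given: they have to be found in the camera images.
- tile: crested ridge tile, terracotta, about 0.4 kg, standing on its feet: an inverted V (two flat wings 9 mm thick, each 33 deg from vertical; 108 mm wide over the feet, 90 mm long) with an upright fin, the crest, along its ridge. Origin: midway between the feet, at their underside; z up, y along the ridge, x across it
- tile_crest (a point): middle of the flat top of the tile's crest fin, 115 mm above the feet; axes as the tile's. The fin is 14 mm thick (x), 90 mm long (y); its sides are free to grip for 30 mm below this point. A ball 18 mm across sits on the fin 36 mm to each side of this point along y, its top 10 mm higher
- tile_apex (a point): top of the tile's inner V, under the ridge, middle of its length, 71 mm above the feet; axes as the tile's. With the tile hanging on the bar this lies 13 mm above the bar's axis
- slide: fixed drying slide: two aluminium rails 520 mm long along its y on a plywood bed 110 mm wide, and the hood over one part. Origin: on the table under the middle of the rails; +y is the way the carriage travels, from the loading end to the hood; -x is the side towards the robot
- hood_edge (a point): middle of the lower front edge (robot's side) of the hood, a flat steel roof 225 to 243 mm above the table (a box on it to 262 mm). From here it reaches 205 mm along +x and 80 mm to each side along y of the slide; axes as the slide's. It stands on two posts 196 mm behind this edge, 70 mm to each side; open at the front and both ends
- station (a point): centre of the detent under the hood: where bar_mid is when the carriage has clicked in (y +110 mm, z 135 mm of the slide); axes as the slide's
- carriage (a joint): travel of the carriage along the slide's +y, m: 0 to 0.05 at the loading end at the start, 0.220 clicked in the detent, 0.285 at the end stop. Friction about 2 N, 6 to 10 N more to click into or out of the detent (resists from 18 to 9 mm short of it, then pulls in). Plywood deck 110 x 150 mm (150 along the rails), top 50 mm above the table
- bar_mid (a point): middle of the carriage's steel bar: 14 mm round, 146 mm long, along the slide's y, its axis 135 mm above the table, on two posts 60 mm to each side of the middle. Moves with the carriage; axes as the slide's
- push_post (a point): centre of the top of the carriage's upright push post: 18 mm round steel, 50 to 130 mm above the table, 95 mm from the bar's axis towards the robot (slide's -x), level with the bar's middle along the rails. At the station it is just under the hood's front edge: a vertical gripper does not fit, lean the tool 30 to 45 deg, its body towards the robot
- plain_tile: bystander: a like terracotta ridge tile without crest, 90 mm long, 82 mm high; origin and axes as the tile's
- bowl: bystander: shallow white bowl, 110 mm across, 45 mm high; origin centre of its underside
- mug: bystander: white mug, 80 mm across, 90 mm high; origin centre of its underside
- jar: bystander: closed terracotta jar, 90 mm across, 120 mm high; origin centre of its underside
- plate: bystander: white plate, 170 mm across, 22 mm high; origin centre of its underside
- brush: bystander: brush lying flat, 180 mm long along its x; origin at its underside
- glaze: bystander: amber glass bottle, 60 mm across, 150 mm high; origin centre of its underside
- vase: bystander: pale clay vase, 96 mm across, 135 mm high; origin centre of its underside
Mind the look-alikes: they are no part of the job. What is shaped like the tile but green is not meant.

How it is judged:
On the way, in this order (a step that is already met when the one before it is completed fails the run):
1. the crested tile hangs astride the bar, let go, while the carriage is still at the loading end (x of tile_apex in the frame of bar_mid between -0.008 and 0.008 m and y of tile_apex in the frame of bar_mid between -0.022 and 0.022 m and z of tile_apex in the frame of bar_mid between 0.0065 and 0.0185 m and angle between tile's own z axis and vertical below 0.26 rad and angle between the y axis of tile and the y axis of bar_mid, either way round below 0.15 rad and contact force between tile and the fingers below 0.1 N and linear speed of tile below 0.03 m/s and value of joint carriage below 0.09 m), for 0.3 s.
2. the carriage is in the detent under the hood (value of joint carriage between 0.215 and 0.225 m), for 0.2 s.
At the end, for the whole second after the job is handed in: carriage at rest in the hood detent (0.220 within 5 mm); crested tile released, at rest, astride the bar: apex 6.5 to 18.5 mm above the bar axis, within 8 mm of it sideways and 22 mm of the bar middle along it, upright within 15 deg, ridge along the bar within 8 deg (all of step 2 and velocity of joint carriage between -0.01 and 0.01 m/s and x of tile_apex in the frame of bar_mid between -0.008 and 0.008 m and y of tile_apex in the frame of bar_mid between -0.022 and 0.022 m and z of tile_apex in the frame of bar_mid between 0.0065 and 0.0185 m and angle between tile's own z axis and vertical below 0.26 rad and angle between the y axis of tile and the y axis of bar_mid, either way round below 0.15 rad and contact force between tile and the fingers below 0.1 N and linear speed of tile below 0.03 m/s); the robot touches nothing.
It fails at once if the crested tile is dropped or banged on the slide (force over 40 N) (contact force between tile and slide above 40 N).
It fails at once if a bystander is moved more than 25 mm (distance of any of plain_tile, bowl, mug, jar, plate, brush, glaze, vase from where it was at the start of the episode above 0.025 m).
It also fails if it takes over 58 s, if anything falls off the work surface, if the arm or the gripper's body presses on something with over 40 N, if the wrist force passes 120 N, or if a joint passes its speed limit or range.

## Working session

There is one attempt and no reset: what is moved stays moved. The work goes in short steps, Python scripts to look and compute and a shell command to move; the robot and the scene stay as the last step left them, time stands still between calls to the robot, and variables do not carry over. Pictures are saved under pics/ and viewed, at most 10 in all, crops included, and the job is handed in when it is done.

```bash
mkdir -p pics; cat > h.py <<'E'
import numpy as np, cv2
from scipy.spatial.transform import Rotation as Ro
from plant import monitor, eyes, ctrl
def ray(n,u,v,P=None):
    P=P or eyes.camera_params(n);K,R,t=[np.array(P[k]) for k in 'KRt']
    if n=='wrist':
        x=(u-K[0,2])/K[0,0];y=(v-K[1,2])/K[1,1];r=np.hypot(x,y)+1e-12
        d=np.array([np.sin(r)*x/r,np.sin(r)*y/r,np.cos(r)])
    else: d=np.linalg.solve(K,[u,v,1.])
    return -R.T@t, R.T@d
def onz(n,u,v,z,P=None):
    o,d=ray(n,u,v,P); return o+d*(z-o[2])/d[2]
def proj(n,X,P=None):
    P=P or eyes.camera_params(n);K,R,t=[np.array(P[k]) for k in 'KRt']
    c=R@np.array(X)+t; 
    if n=='wrist':
        r=np.hypot(c[0],c[1])+1e-12;th=np.arctan2(r,c[2]);return K[0,0]*th*c[0]/r+K[0,2],K[1,1]*th*c[1]/r+K[1,2]
    p=K@c;return p[:2]/p[2]
def save(n,f):
    im=eyes.read_camera(n);cv2.imwrite('pics/'+f,im[:,:,::-1]);return im
E
python3 - <<'E'
from h import *
for n in('scene','top'):
    save(n,n+'0.png');P=eyes.camera_params(n);print(n,ray(n,280,210),P['K'][0])
print(monitor.get_state())
E
```

```text
scene (array([ 1.64222632, -0.10443033,  1.07997287]), array([-0.77428564,  0.04608763, -0.63122771])) [463.04875242   0.         277.87053587]
top (array([ 0.41717998, -0.02478794,  1.29780789]), array([ 0.08048014, -0.0082984 , -0.99690393])) [404.26144664   0.         275.50076753]
{'time': 0.1, 'qpos': array([-1.33898889e+00,  2.87129921e-01,  1.57803696e+00, -8.17649686e-06,
        1.27860151e+00, -1.49998277e-01]), 'dq': array([-0.00046894, -0.00121117, -0.00404525,  0.00020006,  0.0018718 ,
       -0.00059045]), 'joint_efforts': array([ 5.45528528e-04, -4.07298374e+01, -2.93699670e+01, -1.25268375e-04,
        3.43331005e-03, -8.43234176e-06]), 'eef_pos': array([ 0.25140046, -0.62583739,  0.24904678]), 'tcp_rot': array([ 9.81832518e-01,  1.89746473e-01, -4.83967451e-05, -1.08679714e-03]), 'contact_force': array([ 0.12939114, -0.09506996,  0.34156296]), 'wrist_torque': array([-0.06281872,  0.00088395, -0.01244668]), 'finger_force': 0.0, 'opening': 0.9998638987158764}
```

View pics/scene0.png

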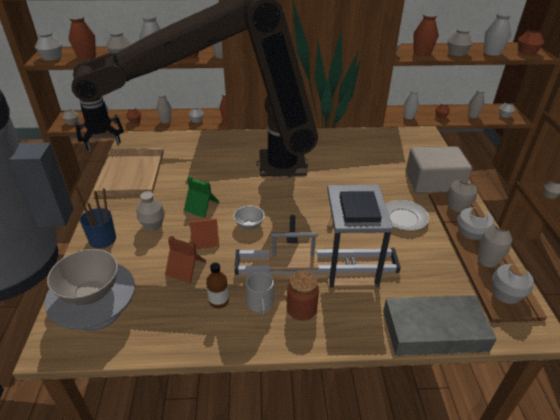

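View pics/top0.png

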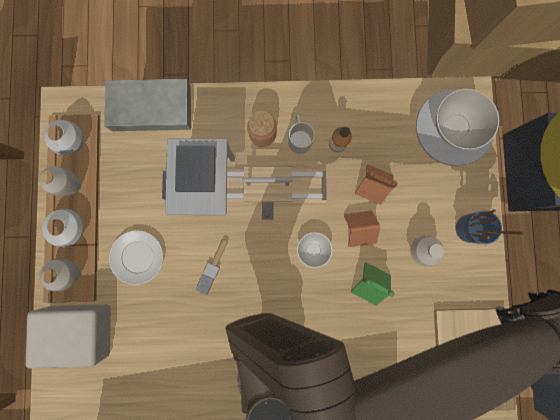

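Scene view: the terracotta candidates are (183,258), which has a fin on its ridge, and (204,234), which looks plain. The one at (200,197) is green and so not meant. In the top view these are (377,184), (362,229) and (372,287). The crested one should be (377,184). The slide runs between (165,185) and (325,185), with the hood at (196,177) and the push post at (267,210). I'll confirm with one enlarged crop.

```bash
python3 - <<'E'
from h import *
t=cv2.imread('pics/top0.png');s=cv2.imread('pics/scene0.png')
a=cv2.resize(t[155:255,335:410],None,fx=5,fy=5,interpolation=2);b=cv2.resize(s[210:310,155:230],None,fx=5,fy=5,interpolation=2)
c=np.hstack([a,b]);cv2.imwrite('pics/crop.png',c)
d=cv2.resize(t[160:230,215:335],None,fx=6,fy=6,interpolation=2);e=cv2.resize(s[210:290,225:405],None,fx=4,fy=4,interpolation=2)
e=cv2.resize(e,(720,320));o=np.vstack([cv2.resize(d,(480,280)),np.zeros((0,480,3),np.uint8)]);o=np.hstack([o,np.zeros((280,240,3),np.uint8)])
cv2.imwrite('pics/crop2.png',np.vstack([o,e]))
E
```

```text
(no output)
```

View pics/crop.png

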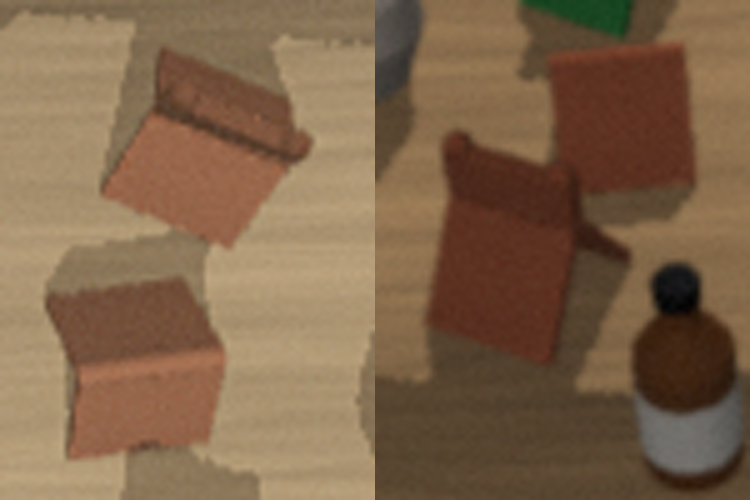

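View pics/crop2.png

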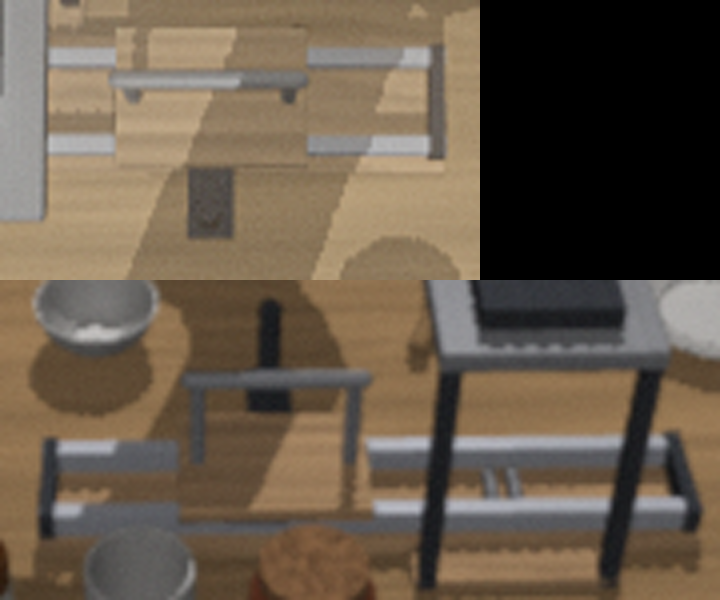

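```bash
python3 - <<'E'
from h import *
for nm,n,u,v,z in [('ballR','scene',171.4,238.6,.116),('ballL','scene',193,245,.116),('ballR','top',394.6,184,.116),('ballL','top',368.5,174.5,.116),
 ('bar-y','scene',270.75,235,.137),('bar+y','scene',317.5,234.5,.137),('bar+y','top',242.5,179.7,.137),('bar-y','top',291.75,179,.137),
 ('post','scene',292.2,216.5,.128),('post','top',267.2,214.5,.128)]:
    print(nm,n,onz(n,u,v,z).round(4))
t=cv2.imread('pics/top0.png');hs=cv2.cvtColor(t,40)
m=cv2.inRange(hs,(0,90,40),(12,255,255));sub=m[150:250,340:405]
k,l,st,c=cv2.connectedComponentsWithStats(sub);print(st,c+[340,150])
# crude outline of crested tile
for i in range(1,k):
    if st[i,4]>300:
        ct=max(cv2.findContours((l==i).astype('uint8'),0,1)[0],key=cv2.contourArea)
        print((cv2.approxPolyDP(ct,2,True)[:,0]+[340,150]).tolist())
# rails / hood
for n,u,v,z in [('top',227,139,.25),('top',227,215,.243),('top',165,215,.243),('top',325,172,.03),('top',325,199,.03)]: print(u,v,onz(n,u,v,z).round(4))
E
```

```text
ballR scene [ 0.5848 -0.3733  0.116 ]
ballL scene [ 0.6161 -0.3048  0.116 ]
ballR top [ 0.5817 -0.374   0.116 ]
ballL top [ 0.6118 -0.2985  0.116 ]
bar-y scene [ 0.6041 -0.0698  0.137 ]
bar+y scene [0.6077 0.072  0.137 ]
bar+y top [0.6016 0.0723 0.137 ]
bar-y top [ 0.6003 -0.0707  0.137 ]
post scene [0.509  0.0024 0.128 ]
post top [0.4994 0.0029 0.128 ]
[[   0    0   65  100 4687]
 [  16   15   41   39  892]
 [   4   61   36   36  921]] [[373.1822061  196.58928952]
 [375.68609865 185.07847534]
 [362.41368078 228.28013029]]
[[367, 165], [367, 174], [356, 194], [380, 203], [396, 182], [391, 175]]
[[371, 211], [344, 214], [351, 233], [349, 246], [376, 242], [379, 225]]
227 139 [0.6934 0.1023 0.25  ]
227 215 [0.4924 0.1053 0.243 ]
165 215 [0.4961 0.2677 0.243 ]
325 172 [ 0.6372 -0.1809  0.03  ]
325 199 [ 0.5511 -0.178   0.03  ]
```

The crop confirms it: the crested tile is at top (377,184) / scene (183,258), with fin and end balls, and the one at top (362,229) has no crest. Moving above it.

```bash
cat >> h.py <<'E'
def goal(p,yaw,lean=0):
    """tool y along world angle yaw (deg, or +180), tool z down, then leaned about world y (tip towards +x)"""
    s=monitor.get_state();R0=Ro.from_quat(s['tcp_rot']);best=None
    for a in(yaw,yaw+180):
        y=np.array([np.cos(np.radians(a)),np.sin(np.radians(a)),0]);z=np.array([0,0,-1.])
        R=Ro.from_euler('y',-lean,degrees=True)*Ro.from_matrix(np.c_[np.cross(y,z),y,z])
        rv=(R0.inv()*R).as_rotvec()
        if best is None or np.linalg.norm(rv)<np.linalg.norm(best):best=rv
    d=R0.inv().apply(np.array(p)-s['eef_pos'])
    print('t',round(s['time'],2),'row',np.r_[d/.4,best/np.pi].round(4).tolist(),'deg',np.degrees(np.linalg.norm(best)).round(1))
E
python3 - <<'E'
from h import *
goal([.599,-.338,.25],-24)
P=eyes.camera_params('wrist');s=monitor.get_state()
print(P['K'],Ro.from_quat(s['tcp_rot']).inv().apply(ray('wrist',280,210)[0]-s['eef_pos']))
E
```

```text
t 0.1 row [1.0745, -0.344, -0.0013, -0.0006, -0.0004, -0.2451] deg 44.1
[[325.1922621    0.         275.69522648]
 [  0.         325.1922621  204.86904994]
 [  0.           0.           1.        ]] [ 7.69137596e-02  2.97808653e-05 -1.24008435e-01]
```

```bash
python3 -m handwheel '[[0.6,-0.19,0,0,0,-0.14,1],[0.6,-0.19,0,0,0,-0.14,1],[0.6,-0.19,0,0,0,-0.14,1],[0.6,-0.19,0,0,0,-0.14,1],[0.6,-0.19,0,0,0,-0.14,1],[0.6,-0.19,0,0,0,-0.14,1]]' 60
python3 - <<'E'
from h import *
goal([.599,-.338,.25],-24)
E
```

```text
time: 0.85
eef_pos: [0.4458, -0.4663, 0.2498]
tcp_rot: [0.917, 0.4, -0.0, -0.0]
contact_force: [-0.6, -0.0, 0.3]
opening: 1.0
finger_force: 0.0
t 0.85 row [0.4956, 0.0625, -0.0007, -0.0003, 0.0001, -0.1049] deg 18.9
```

```bash
python3 -m handwheel '[[0.496,0.062,0,0,0,-0.105,1],[0.496,0.062,0,0,0,-0.105,1],[0.496,0.062,0,0,0,-0.105,1],[0.496,0.062,0,0,0,-0.105,1],[0.496,0.062,0,0,0,-0.105,1],[0.496,0.062,0,0,0,-0.105,1],[0.496,0.062,0,0,0,-0.105,1]]'
python3 - <<'E'
from h import *
P=eyes.camera_params('wrist');im=save('wrist','w1.png')
print(monitor.get_state()['qpos'].round(3))
for nm,p in [('crest',(.6,-.338,.115)),('bR',(.583,-.373,.116)),('bL',(.614,-.303,.116))]:print(nm,proj('wrist',p,P))
E
```

```text
time: 1.72
eef_pos: [0.5979, -0.3397, 0.2504]
tcp_rot: [0.839, 0.543, -0.0, 0.0]
contact_force: [0.4, 0.4, -0.8]
opening: 0.997
finger_force: 0.0
[-0.663  0.314  1.542 -0.     1.285 -0.242]
crest (np.float64(276.582223676293), np.float64(196.81417399131846))
bR (np.float64(275.21605340778234), np.float64(240.3546772347799))
bL (np.float64(274.63405677177724), np.float64(151.9024729478912))
```

View pics/w1.png

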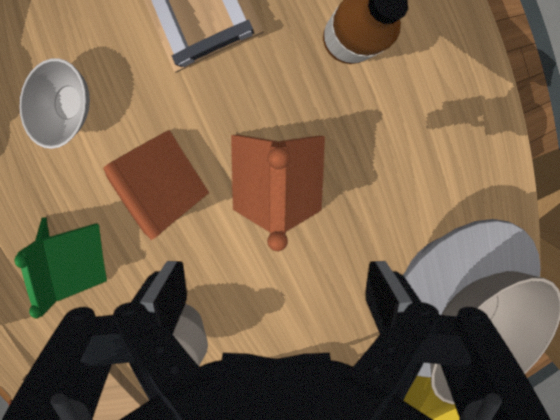

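Wrist view: the crested tile is centred at (278,195), with balls at (278,157) and (277.5,241). The plain one is at (157,185).

```bash
python3 - <<'E'
from h import *
P=eyes.camera_params('wrist');im=cv2.imread('pics/w1.png')
a=onz('wrist',278,156.5,.116,P);b=onz('wrist',277.5,241,.116,P);c=(a+b)/2;d=a-b
yaw=np.degrees(np.arctan2(d[1],d[0]));print(a,b,c,np.linalg.norm(d),yaw)
goal([c[0],c[1],.107],yaw-90)
E
```

```text
[ 0.61512114 -0.30726208  0.116     ] [ 0.58476543 -0.37414459  0.116     ] [ 0.59994329 -0.34070333  0.116     ] 0.07344889564357633 65.58830887653954
t 1.77 row [-0.001, 0.0054, 0.3586, -0.0, 0.0001, 0.0014] deg 0.3
```

```bash
python3 -m handwheel '[[0,0.005,0.1,0,0,0,1],[0,0.005,0.2,0,0,0,1],[0,0.005,0.28,0,0,0,1],[0,0.005,0.33,0,0,0,1],[0,0.005,0.359,0,0,0,1],[0,0.005,0.359,0,0,0,-1],[0,0.005,0.359,0,0,0,-1],[0,0.005,0.359,0,0,0,-1],[0,0.005,0.359,0,0,0,-1],[0,0.005,0.359,0,0,0,-1],[0,0.005,0.359,0,0,0,-1],[0,0.005,0.359,0,0,0,-1]]' 60
```

```text
time: 3.28
eef_pos: [0.6014, -0.3391, 0.1076]
tcp_rot: [0.839, 0.544, 0.0, 0.0]
contact_force: [-1.3, 0.1, 4.8]
opening: 0.147
finger_force: 61.7
```

```bash
python3 -m handwheel '[[0,0,0,0,0,0,-1],[0,0,0,0,0,0,-1],[0,0,-0.02,0,0,0,-1],[0,0,-0.05,0,0,0,-1],[0,0,-0.05,0,0,0,-1],[0,0,-0.05,0,0,0,-1]]'
```

```text
time: 4.03
eef_pos: [0.6008, -0.3387, 0.1263]
tcp_rot: [0.839, 0.544, -0.0, -0.0]
contact_force: [0.8, -0.3, -3.5]
opening: 0.151
finger_force: 60.9
```

```bash
python3 - <<'E'
from h import *
goal([.603,-.16,.30],-1)
E
```

```text
t 4.03 row [0.4104, -0.1772, -0.434, -0.0002, -0.0001, -0.128] deg 23.0
```

```bash
python3 -m handwheel '[[0,0,-0.1,0,0,0,-1],[0,0,-0.2,0,0,0,-1],[0,0,-0.3,0,0,0,-1],[0.1,-0.04,-0.434,0,0,-0.03,-1],[0.2,-0.09,-0.434,0,0,-0.06,-1],[0.3,-0.13,-0.434,0,0,-0.1,-1],[0.38,-0.165,-0.434,0,0,-0.12,-1],[0.41,-0.177,-0.434,0,0,-0.128,-1],[0.41,-0.177,-0.434,0,0,-0.128,-1],[0.41,-0.177,-0.434,0,0,-0.128,-1],[0.41,-0.177,-0.434,0,0,-0.128,-1]]'
python3 - <<'E'
from h import *
P=eyes.camera_params('wrist');im=save('wrist','w2.png')
for p in [(.603,-.072,.135),(.603,.074,.135),(.508,.002,.13)]:print(proj('wrist',p,P))
E
```

```text
time: 5.4
eef_pos: [0.6031, -0.1615, 0.3001]
tcp_rot: [0.714, 0.7, -0.0, 0.0]
contact_force: [0.1, 0.4, -3.8]
opening: 0.155
finger_force: 60.7
(np.float64(272.99680764239224), np.float64(91.41308970660138))
(np.float64(269.943489406596), np.float64(-57.50017048862901))
(np.float64(168.27554126963966), np.float64(20.88865196200834))
```

View pics/w2.png

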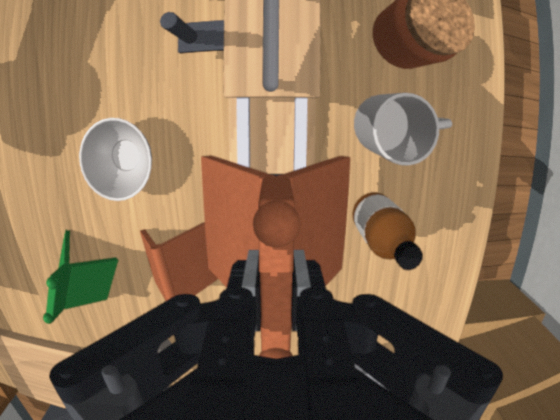

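Wrist view: the tile is held upright with its front ball at (276,224). The bar runs from (271,90) up to (271.5,2), and the push post top is at (170,20).

```bash
python3 - <<'E'
from h import *
P=eyes.camera_params('wrist');im=cv2.imread('pics/w2.png')
g=cv2.cvtColor(im,6).astype(int)
for r in (5,40,80):
    print(r,g[r,255:290].tolist())
for u,v,z in [(271,89.5,.137),(271.3,40,.137),(271.5,3,.137),(170,20,.13),(276,223.5,.309),(277,357,.309),(203,158,.194),(350,157,.194),(242.5,100,.05),(301,100,.05)]:print((u,v),onz('wrist',u,v,z,P).round(4))
E
```

```text
5 [194, 189, 183, 180, 182, 179, 180, 171, 121, 97, 101, 105, 111, 114, 120, 128, 126, 126, 122, 120, 121, 120, 115, 120, 154, 178, 184, 184, 181, 184, 185, 183, 182, 182, 183]
40 [140, 137, 134, 131, 134, 132, 130, 114, 99, 99, 105, 108, 113, 120, 124, 124, 123, 126, 124, 121, 119, 121, 117, 133, 174, 187, 184, 184, 179, 182, 185, 185, 182, 184, 180]
80 [194, 192, 188, 188, 188, 188, 176, 137, 106, 103, 105, 110, 115, 123, 127, 125, 126, 128, 128, 127, 124, 119, 119, 120, 134, 134, 137, 144, 164, 169, 168, 171, 174, 169, 171]
(271, 89.5) [ 0.6013 -0.0702  0.137 ]
(271.3, 40) [ 0.6024 -0.0257  0.137 ]
(271.5, 3) [0.6033 0.0093 0.137 ]
(170, 20) [0.5097 0.0028 0.13  ]
(276, 223.5) [ 0.6042 -0.1283  0.309 ]
(277, 357) [ 0.6034 -0.1969  0.309 ]
(203, 158) [ 0.5516 -0.1203  0.194 ]
(350, 157) [ 0.6583 -0.1217  0.194 ]
(242.5, 100) [ 0.5676 -0.0769  0.05  ]
(301, 100) [ 0.634  -0.0783  0.05  ]
```

```bash
python3 - <<'E'
from h import *
goal([.6025,.002,.30],-1.4)
E
```

```text
t 5.45 row [0.4084, -0.0091, 0.0004, -0.0001, 0.0, 0.0018] deg 0.3
```

```bash
python3 -m handwheel '[[0.08,-0.002,0,0,0,0.002,-1],[0.16,-0.004,0,0,0,0.002,-1],[0.24,-0.006,0,0,0,0.002,-1],[0.32,-0.008,0,0,0,0.002,-1],[0.38,-0.009,0,0,0,0.002,-1],[0.408,-0.009,0,0,0,0.002,-1],[0.408,-0.009,0,0,0,0.002,-1],[0.408,-0.009,0,0,0,0.002,-1],[0.408,-0.009,0,0,0,0.002,-1]]'
python3 - <<'E'
from h import *
P=eyes.camera_params('wrist');im=save('wrist','w3.png');save('scene','s3.png');save('top','t3.png')
goal([.6025,.002,.192],-1.4)
s=cv2.imread('pics/s3.png')[120:300,220:400];t=cv2.imread('pics/t3.png')[140:240,215:335]
cv2.imwrite('pics/c3.png',np.hstack([cv2.resize(s,(450,450)),cv2.resize(t,(350,450))]))
E
```

```text
time: 6.58
eef_pos: [0.6024, 0.002, 0.3003]
tcp_rot: [0.716, 0.698, -0.0, 0.0]
contact_force: [0.0, -0.1, -4.0]
opening: 0.151
finger_force: 60.8
t 6.72 row [-0.0011, 0.0004, 0.2707, -0.0, 0.0, 0.0001] deg 0.0
```

View pics/c3.png

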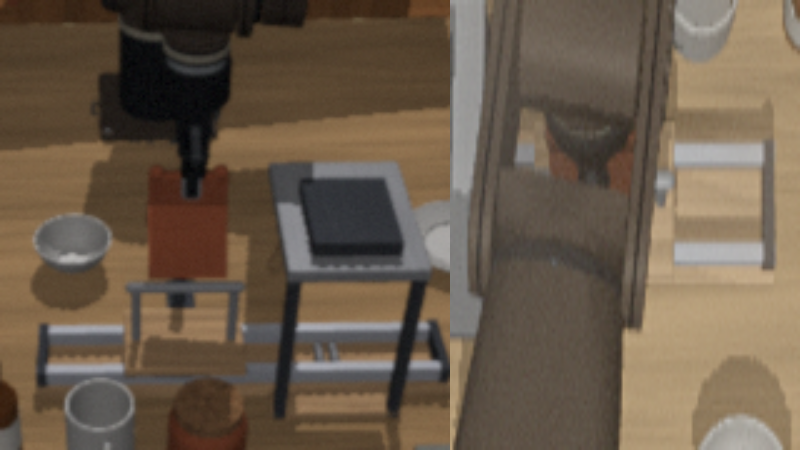

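The tile (crop x 150–228) is centred over the bar (127–244) and clear of the hood. Lowering.

```bash
python3 -m handwheel '[[0,0,0.07,0,0,0,-1],[0,0,0.14,0,0,0,-1],[0,0,0.2,0,0,0,-1],[0,0,0.24,0,0,0,-1],[0,0,0.265,0,0,0,-1],[0,0,0.275,0,0,0,-1],[0,0,0.279,0,0,0,-1],[0,0,0.282,0,0,0,-1],[0,0,0.282,0,0,0,-1],[0,0,0.282,0,0,0,-1]]'
```

```text
time: 7.98
eef_pos: [0.6025, 0.003, 0.1879]
tcp_rot: [0.715, 0.699, 0.0, 0.0]
contact_force: [-0.2, -0.0, -3.6]
opening: 0.148
finger_force: 60.7
```

```bash
python3 -m handwheel '[[0,0,0.003,0,0,0,-1],[0,0,0.005,0,0,0,-1],[0,0,0.007,0,0,0,-1],[0,0,0.008,0,0,0,-1],[0,0,0.008,0,0,0,-1],[0,0,0.008,0,0,0,-1]]' 30
```

```text
time: 8.72
eef_pos: [0.6021, 0.003, 0.1844]
tcp_rot: [0.715, 0.699, -0.0, -0.0]
contact_force: [-2.1, 0.6, -2.3]
opening: 0.15
finger_force: 61.0
```

```bash
python3 -m handwheel '[[0,-0.002,0.001,0,0,0,-1],[0,-0.003,0.002,0,0,0,-1],[0,-0.003,0.003,0,0,0,-1],[0,-0.003,0.003,0,0,0,-1]]' 30
```

```text
time: 9.22
eef_pos: [0.6019, 0.003, 0.1842]
tcp_rot: [0.715, 0.699, 0.001, 0.001]
contact_force: [-0.9, 0.7, 2.2]
opening: 0.156
finger_force: 61.5
```

Seated (the bar now carries the weight). Releasing.

```bash
python3 -m handwheel '[[0,0,0,0,0,0,-0.6],[0,0,0,0,0,0,-0.5],[0,0,0,0,0,0,0],[0,0,0,0,0,0,1],[0,0,0,0,0,0,1],[0,0,0,0,0,0,1],[0,0,0,0,0,0,1],[0,0,0,0,0,0,1],[0,0,0,0,0,0,1],[0,0,0,0,0,0,1]]'
python3 -m handwheel '[[0,0,-0.02,0,0,0,1],[0,0,-0.05,0,0,0,1],[0,0,-0.1,0,0,0,1],[0,0,-0.2,0,0,0,1],[0,0,-0.3,0,0,0,1],[0,0,-0.3,0,0,0,1],[0,0,-0.3,0,0,0,1],[0,0,-0.3,0,0,0,1]]'
python3 - <<'E'
from h import *
P=eyes.camera_params('wrist');save('wrist','w4.png');save('scene','s4.png')
s=cv2.imread('pics/s4.png')[160:280,220:340];t=cv2.imread('pics/w4.png')
cv2.imwrite('pics/c4.png',np.hstack([cv2.resize(s,(400,400)),cv2.resize(t,(400,300),interpolation=3).repeat(1,0) if 0 else cv2.copyMakeBorder(cv2.resize(t,(400,300)),0,100,0,0,0)]))
goal([.45,-.10,.30],90)
E
```

```text
time: 10.48
eef_pos: [0.6011, 0.003, 0.1831]
tcp_rot: [0.715, 0.699, 0.0, -0.0]
contact_force: [-1.2, -0.5, -0.6]
opening: 1.0
finger_force: 0.0
time: 11.48
eef_pos: [0.6004, 0.0031, 0.3016]
tcp_rot: [0.715, 0.699, -0.001, -0.001]
contact_force: [0.2, -0.2, 0.4]
opening: 0.998
finger_force: 0.0
t 11.57 row [-0.2665, -0.3703, 0.0048, -0.0008, 0.0006, 0.4925] deg 88.7
```

View pics/c4.png

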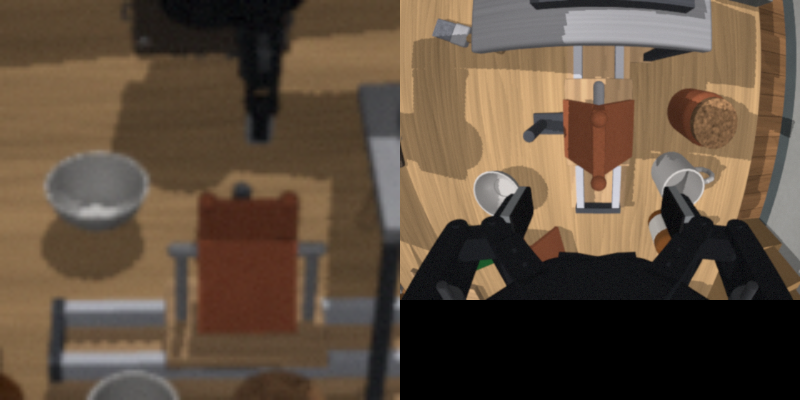

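The tile hangs upright, centred on the bar (crop: tile 198–298, bar 168–325). The push post top is at wrist (181,190). Next: turn the tool so the camera faces the robot.

```bash
python3 -m handwheel '[[0,-0.1,0,0,0,-0.05,1],[0,-0.2,0,0,0,-0.1,1],[0,-0.3,0,0,0,-0.15,1],[0,-0.375,0,0,0,-0.2,1],[0,-0.375,0,0,0,-0.25,1],[0,-0.375,0,0,0,-0.3,1],[0,-0.375,0,0,0,-0.35,1],[0,-0.375,0,0,0,-0.4,1],[0,-0.375,0,0,0,-0.45,1],[0,-0.375,0,0,0,-0.5,1],[0,-0.375,0,0,0,-0.5,1],[0,-0.375,0,0,0,-0.5,1]]'
python3 - <<'E'
from h import *
P=eyes.camera_params('wrist');im=save('wrist','w5.png')
print(monitor.get_state()['qpos'].round(2),proj('wrist',(.508,.003,.13),P))
goal([.44,.003,.215],88.6,40)
E
```

```text
time: 13.08
eef_pos: [0.451, 0.0066, 0.3027]
tcp_rot: [0.013, 1.0, 0.0, -0.0]
contact_force: [-0.5, -0.2, 0.2]
opening: 1.001
finger_force: 0.0
[-0.21 -0.27  2.04  0.    1.37 -1.76] (np.float64(273.5929021043062), np.float64(243.03278165607682))
t 13.12 row [0.0273, -0.0097, 0.2196, -0.0055, -0.2223, -0.0003] deg 40.0
```

```bash
python3 -m handwheel '[[0.007,-0.002,0.05,-0.001,-0.05,0,1],[0.014,-0.005,0.1,-0.003,-0.1,0,1],[0.02,-0.007,0.16,-0.004,-0.16,0,1],[0.027,-0.01,0.22,-0.0055,-0.222,0,1],[0.027,-0.01,0.22,-0.0055,-0.222,0,1],[0.027,-0.01,0.22,-0.0055,-0.222,0,1],[0.027,-0.01,0.22,-0.0055,-0.222,0,1],[0.027,-0.01,0.22,-0.0055,-0.222,0,1]]'
python3 - <<'E'
from h import *
P=eyes.camera_params('wrist');im=save('wrist','w6.png')
s=monitor.get_state();print(s['qpos'].round(2),proj('wrist',(.508,.003,.13),P),Ro.from_quat(s['tcp_rot']).as_matrix().round(3))
goal([.508,.003,.112],88.6,40)
E
```

```text
time: 14.12
eef_pos: [0.4557, 0.0032, 0.2225]
tcp_rot: [0.011, 0.942, 0.005, 0.336]
contact_force: [-0.0, 0.4, 0.5]
opening: 0.998
finger_force: 0.0
[-0.32 -0.57  2.48  0.37  0.6  -2.11] (np.float64(274.65737193777875), np.float64(186.51135516730295)) [[-0.774  0.018  0.633]
 [ 0.024  1.     0.001]
 [-0.633  0.016 -0.774]]
t 14.18 row [0.074, -0.0026, 0.297, 0.0003, -0.0041, 0.0002] deg 0.7
```

View pics/w6.png

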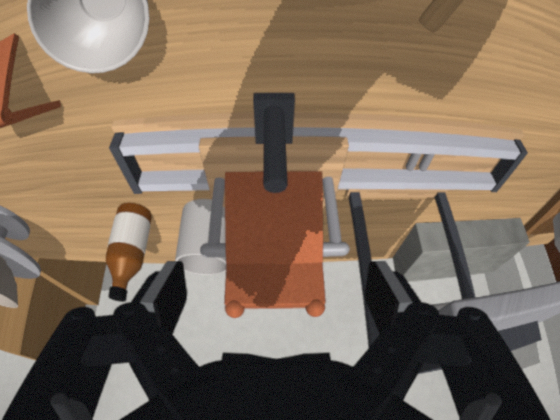

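The post top is at (275,188), exactly where predicted, and the tile hangs centred at (275,238). Advancing and closing lightly on the post.

```bash
python3 -m handwheel '[[0.02,-0.001,0.08,0,0,0,1],[0.04,-0.002,0.16,0,-0.002,0,1],[0.06,-0.003,0.23,0,-0.004,0,1],[0.074,-0.003,0.28,0,-0.004,0,1],[0.074,-0.003,0.297,0,-0.004,0,1],[0.074,-0.003,0.297,0,-0.004,0,1],[0.074,-0.003,0.297,0,-0.004,0,0],[0.074,-0.003,0.297,0,-0.004,0,-0.4],[0.074,-0.003,0.297,0,-0.004,0,-0.7],[0.074,-0.003,0.297,0,-0.004,0,-0.7],[0.074,-0.003,0.297,0,-0.004,0,-0.7],[0.074,-0.003,0.297,0,-0.004,0,-0.7]]' 20
python3 - <<'E'
from h import *
s=monitor.get_state();print(s['qpos'].round(2))
p=s['eef_pos'];goal(p+np.array([.0245*.186,.186,0]),88.6,40)
E
```

```text
time: 15.68
eef_pos: [0.5084, 0.0026, 0.1131]
tcp_rot: [0.01, 0.939, 0.004, 0.343]
contact_force: [-6.1, 1.3, 5.2]
opening: 0.205
finger_force: 19.8
[-0.28 -0.17  2.45  0.78  0.25 -2.52]
t 15.68 row [0.0017, 0.4651, 0.0075, 0.0001, 0.0005, 0.0006] deg 0.2
```

Joint 5 is at 0.25, close to its 0.24 limit, so I'll reduce the lean to about 32° before pushing.

```bash
python3 -m handwheel '[[0,0,0,0,0,0,-0.2],[0,0,0,0,0,0,-0.2],[0,0,0,0,0,0,-0.2],[0,0,0,0,0,0,-0.2]]'
python3 - <<'E'
from h import *
goal([.505,.003,.105],88.6,32)
E
```

```text
time: 16.18
eef_pos: [0.5083, 0.0025, 0.1125]
tcp_rot: [0.011, 0.939, 0.004, 0.342]
contact_force: [-0.6, 0.5, 0.8]
opening: 0.401
finger_force: 0.0
t 16.18 row [0.0185, 0.0007, 0.009, 0.0012, 0.0447, 0.0002] deg 8.0
```

```bash
python3 -m handwheel '[[0.006,0,0.003,0,0.015,0,-0.2],[0.012,0,0.006,0,0.03,0,-0.2],[0.0185,0,0.009,0.001,0.0447,0,-0.2],[0.0185,0,0.009,0.001,0.0447,0,-0.2],[0.0185,0,0.009,0.001,0.0447,0,-0.2],[0.0185,0,0.009,0.001,0.0447,0,-0.7],[0.0185,0,0.009,0.001,0.0447,0,-0.7],[0.0185,0,0.009,0.001,0.0447,0,-0.7],[0.0185,0,0.009,0.001,0.0447,0,-0.7]]' 20
python3 - <<'E'
from h import *
s=monitor.get_state();print(s['qpos'].round(2))
p=s['eef_pos'];goal(p+np.array([.0245*.185,.185,0]),88.6,32)
E
```

```text
time: 17.3
eef_pos: [0.5047, 0.0028, 0.1049]
tcp_rot: [0.011, 0.961, 0.003, 0.275]
contact_force: [-4.7, -0.8, 2.7]
opening: 0.201
finger_force: 19.8
[-0.26 -0.14  2.39  0.39  0.37 -2.14]
t 17.3 row [0.001, 0.4626, 0.0063, 0.0002, -0.0001, 0.0005] deg 0.1
```

```bash
python3 -m handwheel '[[0,0.004,0,0,0,0,-0.7],[0,0.012,0,0,0,0,-0.7],[0,0.024,0,0,0,0,-0.7],[0,0.038,0,0,0,0,-0.7],[0,0.053,0.001,0,0,0,-0.7],[0,0.068,0.001,0,0,0,-0.7],[0,0.083,0.001,0,0,0,-0.7],[0,0.098,0.001,0,0,0,-0.7],[0,0.112,0.002,0,0,0,-0.7],[0,0.122,0.002,0,0,0,-0.7],[0,0.128,0.002,0,0,0,-0.7],[0,0.13,0.002,0,0,0,-0.7]]'
python3 - <<'E'
from h import *
s=monitor.get_state();print(s['qpos'].round(2))
p=s['eef_pos'];d=.188-p[1];goal(p+np.array([.0245*d,d,0]),88.6,32)
im=save('scene','s7.png')
E
```

```text
time: 18.8
eef_pos: [0.5061, 0.0553, 0.1049]
tcp_rot: [0.011, 0.961, 0.004, 0.275]
contact_force: [-5.5, -1.0, 2.6]
opening: 0.204
finger_force: 20.3
[-0.12 -0.12  2.38  0.2   0.33 -1.84]
t 18.8 row [0.0009, 0.3318, 0.0047, 0.0004, -0.0004, 0.0003] deg 0.1
```

```bash
python3 -m handwheel '[[0,0.004,0,0,0,0,-0.7],[0,0.012,0,0,0,0,-0.7],[0,0.026,0,0,0,0,-0.7],[0,0.044,0.001,0,0,0,-0.7],[0,0.063,0.001,0,0,0,-0.7],[0,0.083,0.001,0,0,0,-0.7],[0,0.103,0.002,0,0,0,-0.7],[0,0.123,0.002,0,0,0,-0.7],[0,0.141,0.002,0,0,0,-0.7],[0,0.154,0.003,0,0,0,-0.7],[0,0.162,0.003,0,0,0,-0.7],[0,0.166,0.003,0,0,0,-0.7]]'
python3 - <<'E'
from h import *
s=monitor.get_state();print(s['qpos'].round(2))
p=s['eef_pos'];d=.188-p[1];goal(p+np.array([.0245*d,d,0]),88.6,32)
E
```

```text
time: 20.35
eef_pos: [0.5078, 0.1217, 0.1049]
tcp_rot: [0.011, 0.961, 0.004, 0.275]
contact_force: [-7.4, -1.5, 5.3]
opening: 0.205
finger_force: 20.4
[ 0.05 -0.08  2.34 -0.09  0.32 -1.42]
t 20.35 row [0.0004, 0.1657, 0.0023, 0.0003, -0.0006, 0.0003] deg 0.1
```

```bash
python3 -m handwheel '[[0,0.004,0,0,0,0,-0.7],[0,0.012,0,0,0,0,-0.7],[0,0.025,0,0,0,0,-0.7],[0,0.041,0.001,0,0,0,-0.7],[0,0.058,0.001,0,0,0,-0.7],[0,0.075,0.001,0,0,0,-0.7],[0,0.091,0.001,0,0,0,-0.7],[0,0.104,0.002,0,0,0,-0.7],[0,0.114,0.002,0,0,0,-0.7],[0,0.119,0.002,0,0,0,-0.7],[0,0.122,0.002,0,0,0,-0.7],[0,0.122,0.002,0,0,0,-0.7]]'
python3 - <<'E'
from h import *
s=monitor.get_state();print(s['qpos'].round(2))
p=s['eef_pos'];d=.188-p[1];goal(p+np.array([.0245*d,d,0]),88.6,32)
E
```

```text
time: 21.85
eef_pos: [0.5091, 0.1702, 0.1049]
tcp_rot: [0.011, 0.962, 0.003, 0.275]
contact_force: [-8.4, -2.5, 5.5]
opening: 0.205
finger_force: 20.2
[ 0.17 -0.03  2.3  -0.28  0.34 -1.14]
t 21.85 row [0.0001, 0.0446, 0.0006, -0.0, -0.0007, 0.0002] deg 0.1
```

```bash
for i in 1; do python3 -m handwheel '[[0,0.005,0,0,0,0,-0.7],[0,0.01,0,0,0,0,-0.7],[0,0.01,0,0,0,0,-0.7]]'; done; python3 -m handwheel '[[0,0.005,0,0,0,0,-0.7],[0,0.01,0,0,0,0,-0.7],[0,0.01,0,0,0,0,-0.7]]'; python3 -m handwheel '[[0,0.005,0,0,0,0,-0.7],[0,0.01,0,0,0,0,-0.7],[0,0.01,0,0,0,0,-0.7]]'; python3 -m handwheel '[[0,0.005,0,0,0,0,-0.7],[0,0.01,0,0,0,0,-0.7],[0,0.01,0,0,0,0,-0.7]]'
```

```text
time: 22.22
eef_pos: [0.5092, 0.1722, 0.1049]
tcp_rot: [0.012, 0.962, 0.002, 0.274]
contact_force: [-8.4, -11.3, 8.1]
opening: 0.208
finger_force: 20.0
time: 22.6
eef_pos: [0.5093, 0.178, 0.1049]
tcp_rot: [0.012, 0.961, 0.003, 0.275]
contact_force: [-6.8, -2.5, 4.1]
opening: 0.202
finger_force: 20.6
time: 22.98
eef_pos: [0.5094, 0.1826, 0.1049]
tcp_rot: [0.011, 0.961, 0.004, 0.275]
contact_force: [-4.7, 1.0, 2.2]
opening: 0.206
finger_force: 20.9
time: 23.35
eef_pos: [0.5095, 0.1868, 0.1049]
tcp_rot: [0.011, 0.961, 0.004, 0.275]
contact_force: [-4.9, 1.2, 2.4]
opening: 0.202
finger_force: 21.0
```

```bash
python3 -m handwheel '[[0,0,0,0,0,0,-0.3],[0,0,0,0,0,0,0],[0,0,0,0,0,0,0.5],[0,0,0,0,0,0,1],[0,0,0,0,0,0,1],[0,0,0,0,0,0,1],[0,0,0,0,0,0,1],[0,0,0,0,0,0,1]]'
python3 -m handwheel '[[0,0,-0.02,0,0,0,1],[0,0,-0.05,0,0,0,1],[0,0,-0.1,0,0,0,1],[0,0,-0.18,0,0,0,1],[0,0,-0.25,0,0,0,1],[0,0,-0.28,0,0,0,1],[0,0,-0.28,0,0,0,1],[0,0,-0.28,0,0,0,1]]'
python3 - <<'E'
from h import *
P=eyes.camera_params('wrist');w=save('wrist','w8.png');save('scene','s8.png')
s=cv2.imread('pics/s8.png')[180:300,270:410];t=cv2.imread('pics/w8.png')
cv2.imwrite('pics/c8.png',np.hstack([cv2.resize(s,(320,274),interpolation=2),cv2.resize(t,(480,360))[:274]]) if 0 else np.hstack([cv2.copyMakeBorder(cv2.resize(s,(320,274),interpolation=2),0,86,0,0,0),cv2.resize(t,(480,360))]))
for y in(.178,.183,.188,.193):print(y,proj('wrist',(.508+.0245*y,y,.13),P))
E
```

```text
time: 24.35
eef_pos: [0.5101, 0.1859, 0.1051]
tcp_rot: [0.011, 0.961, 0.004, 0.276]
contact_force: [0.1, 0.3, 1.0]
opening: 1.001
finger_force: 0.0
time: 25.35
eef_pos: [0.4505, 0.1856, 0.1991]
tcp_rot: [0.011, 0.961, 0.003, 0.275]
contact_force: [0.4, 0.4, 0.2]
opening: 1.001
finger_force: 0.0
0.178 (np.float64(265.62628477293407), np.float64(237.22626467937292))
0.183 (np.float64(272.5812795669627), np.float64(237.17971901863626))
0.188 (np.float64(279.53594574856584), np.float64(237.12334877662835))
0.193 (np.float64(286.4839399116529), np.float64(237.05721981345405))
```

View pics/c8.png

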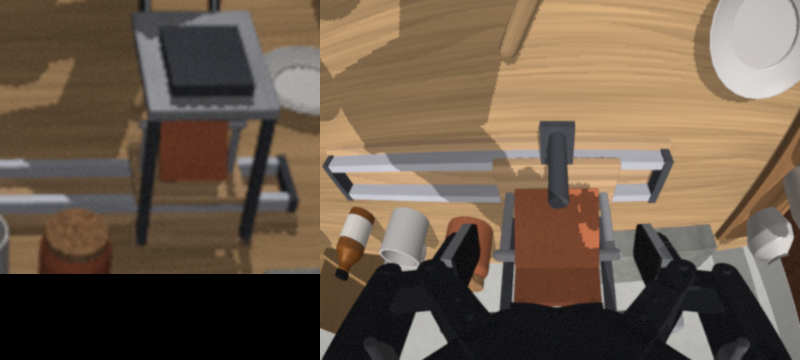

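The scene crop shows the tile under the hood, hanging upright. In the wrist view the post is at (279,233), so y≈0.1875, and the tile is centred between the bar posts. I'll check the detent location against the rail ends.

```bash
cat > /tmp/a.py <<'E'
from h import *
P=eyes.camera_params('wrist')
for z in(.03,.045):
    a=onz('wrist',5.8,183,z,P);b=onz('wrist',410.7,177,z,P);print(z,a.round(4),b.round(4),'station y',((a+b)/2)[1]+.11)
for z in(.03,.045):
  a=onz('top',325.5,172,z);b=onz('top',325.5,199,z);print('top',a,b)
# scene s8: end plates (crop scale 320/140): right plate outer ~ (297,205), s0 crop2 left plate (42,535-280)->, right (697,525-280)
for z in(.03,.045):
  a=onz('scene',225+42/4,210+165/4,z);b=onz('scene',225+668/4,210+160/4,z);print('scene',a.round(4),b.round(4),((a+b)/2)[1]+.11)
g=cv2.cvtColor(cv2.imread('pics/w8.png'),6).astype(int);print(g[222,260:300].tolist())
E
PYTHONPATH=. python3 /tmp/a.py
```

```text
Traceback (most recent call last):
  File "h.py", line 1, in <module>
    import numpy as np, cv2
ModuleNotFoundError: No module named 'cv2'
```

```bash
mv /tmp/a.py a.py; python3 a.py
```

```text
0.03 [ 0.5371 -0.1641  0.03  ] [0.5522 0.3301 0.03  ] station y 0.19300191370525882
0.045 [ 0.5232 -0.1415  0.045 ] [0.5373 0.3209 0.045 ] station y 0.1997067075530362
top [ 0.63714209 -0.18251772  0.03      ] [ 0.55102327 -0.17955499  0.03      ]
top [ 0.63453962 -0.18065155  0.045     ] [ 0.54943971 -0.17772387  0.045     ]
scene [ 0.5597 -0.1827  0.03  ] [0.5751 0.3261 0.03  ] 0.1816872857297464
scene [ 0.5752 -0.1816  0.045 ] [0.5904 0.3199 0.045 ] 0.17917125475275775
[79, 78, 79, 77, 78, 68, 54, 43, 43, 55, 58, 63, 63, 68, 66, 69, 67, 72, 67, 69, 65, 68, 69, 68, 67, 62, 63, 62, 58, 73, 106, 125, 129, 131, 134, 132, 128, 132, 131, 130]
```

The rail-end estimates scatter from 0.179 to 0.200 in y, so they don't pin down the detent. The push forces do: it resisted at post y 0.172, then pulled forward from 0.183, which puts the detent at about 0.187–0.189. The post now rests at about 0.1875. The robot is clear, so I'm handing in.

```bash
python3 -c "
from plant import ctrl
print(ctrl.sign_off())"
```

```text
the job is handed in; nothing more can be done
None
```

The crested tile hangs upright and centred on the bar, the loaded carriage is in the hood detent as judged by the push forces and its resting position, the arm is clear, and the job was handed in at about 25 s; no verdict was shown.

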